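# Set the back gauge of a bench creasing machine to its index clip

## Task

Set the creasing machine's back gauge for the next job. First lift the steel sheet weight off the bed and set it down gently, upright, on the free part of the card stack, and swing the clamp lever open; then, without pushing on the gauge itself, turn the gauge knob until the gauge's pointer stands exactly opposite the point of the pointed index clip (not the square one). Finally swing the clamp lever fully home again so that the gauge is locked on the mark, let go, and leave the stapler and the other things lying about where they are.

Things in the scene. Friction and masses are not known exactly. Their poses are not given: they have to be found in the camera images.
- creaser: Bench creasing machine, grey, fixed to the bench; place and yaw vary. Origin: on the bench under the middle of its steel bed; x points from its front to its back, y to its left, z up. All 'machine' coordinates below are in this frame, in mm. The bed is 50 high, x -140..140, y -150..130. On the bed's right edge a 10 mm rail (y -143, top at z 60) carries two index clips.
- beam_mid (a point): Middle of the top of the creasing beam, a dark bar across the front of the bed: with its columns x -131..-95, y -129..129 (machine), top at z 122. At its left end a pull lever (12 mm rod, 30 mm ball) stands up to z 208 at about machine x -129, y 147: leave it alone, pass behind or above it.
- housing_top (a point): Centre of the top of the grey gear housing on the right of the bed: machine x -120..120, y -260..-150, top at z 62. On it stand the gauge knob (machine x -50, y -205) and, 50 mm behind it, the clamp lever (its axis at machine x 0, y -205).
- gauge: Back gauge: an aluminium L-shaped fence across the bed, 200 mm long (machine y -85..115), 30 mm high; it slides along the machine's x, driven by the knob. Origin: at bed height, machine y 0, level in x with its pointer (machine x 30 at the knob's zero). The fence's front face is 12 mm nearer the beam, its foot reaches 24 mm behind.
- pointer_tip (a point): Tip of the dark conical pointer at the right end of the gauge, 9.5 mm above the bed, pointing to the rail over the white scale. It moves with the gauge along the machine's x.
- clip_tip (a point): Point of the pointed index clip, the job's mark: a steel block 14 x 18 x 15 mm on the rail with a cone towards the pointer and a round thumb screw (13 mm) on top. Fixed; its axes are the machine's. The pointer is set when its tip has the same machine x; the tips then stand 3 mm apart. At the start it lies 13 to 31 mm in front of or behind the pointer.
- square_clip: The other index clip: the same block with a flat square tab and no thumb screw, on the same rail on the other side of the pointer; it belongs to another job. Fixed. Origin: centre of its underside.
- knob_grip (a point): Gauge knob: black, round, fluted, 39 mm in diameter, on a vertical spindle; the grip reaches from 14 to 40 mm above the housing top, over a narrower steel drum (32 mm). The point lies on the axis, half-way up the grip, 27 mm above the housing top (z 89 mm). It can be gripped at any yaw.
- gauge_knob (a joint): Turn of the gauge knob in rad, counter-clockwise from above positive; starts between -0.6 and 0.6, free from -5.6 to 5.6. One rad counter-clockwise moves gauge and pointer 8 mm towards the machine's +x (away from the beam), clockwise brings them nearer the beam. Clamp open: it turns with 0.05 N m; clamped: it is braked and holds against about 1 N m.
- clamp_lever (a joint): Clamp lever in rad: 0 is clamped, home against its stop, the arm pointing to the machine's back (+x). It opens clockwise from above to 1.4, the arm then pointing to the machine's right (-y); above 0.6 the knob is free. Stiff: 0.15 N m, up to 0.3 N m in the last 0.25 rad before home; it stays where left, but springs back a little if left 0.1 to 0.25 rad short of home. Starts home.
- lever_ball (a point): Centre of the clamp lever's black ball, 24 mm in diameter, 65 mm from the lever's vertical axis and 36 mm above the housing top (z 98 mm). The axis is at machine x 0, y -205 mm. A thin steel arm (8 mm) leads to it from a hub 24 mm wide, 18 mm high.
- weight_grip (a point): Sheet weight: a dark steel block 90 x 45 x 25 mm, about 0.5 to 0.75 kg, with a round steel knob on a 12 mm neck on top. The point is the centre of that knob: 26 mm in diameter, 18 mm high, its centre 50 mm above the underside. x along the 90 mm. It lies across the bed just in front of the gauge, in its way.
- weight: The same weight. Origin: centre of its underside.
- stack: Stack of cut card, 210 mm (x) x 150 mm (y) and 60 mm high, left of the machine; heavy, does not move. Origin: centre of its underside. The stapler lies on it, across its y; the weight fits on either side of it.
- stapler: Desk stapler on the card stack, 115 x 34 mm, 45 mm high, x along its length. Origin: centre of its underside. Stays where it is.
- bone_folder: White bone folder, 142 x 22 x 5 mm, x along its length, lying across the bed at the back, behind the gauge. Origin: centre of its underside. Stays.
- staple_box: Cardboard staple box, 72 x 47 x 32 mm, on the bench right of the gear housing. Origin: centre of its underside. Stays.
- tape_roll: Roll of brown tape lying flat, 100 mm across, 24 mm high, on the bench right of the machine. Origin: centre of its underside. Stays.
- glue_bottle: White glue bottle, 54 mm across, 130 mm high, on the bench right of the machine. Origin: centre of its underside. Stays.
- mug: White mug, 80 mm across, 92 mm high, on the bench behind the stack. Origin: centre of its underside. Stays.
- screwdriver: Screwdriver with a black handle, about 200 mm, on the bench left of the stack. Stays.
Mind the look-alikes: they are no part of the job. What is shaped like the weight but orange or pink is not meant.

How it is judged:
By the outcome, as a careful person would: the job done as asked, in the order asked, and still so for the second after the job is handed in, with the robot touching nothing.
It also fails if it takes over 72 s, if anything falls off the work surface, if the arm or the gripper's body presses on something with over 40 N, if the wrist force passes 120 N, or if a joint passes its speed limit or range.

## Robot

A 7-joint arm with a two-finger parallel gripper is mounted at the origin on the work surface. World frame = base frame: x ahead of the robot, y to its left, z up, the work surface at z = 0. Lengths are in m, angles in rad, forces in N, time in s.
With the tool pointing down it reaches from about 0.35 to 0.9 m from the base axis. Payload 19.9 kg.
Tool frame: the origin (TCP) lies midway between the tips of the shut fingers; the grasp point (between the pads) lies 19 mm behind it; y points along the fingers, z is the direction in which the jaws open and shut, and the axes are right-handed (so a half turn about y gives the same grasp; the last joint's range is limited). The gripper opens to 85 mm and grips with 20 to 120 N. Pads are 22 mm wide; open, the fingers measure 114 mm over their backs; the gripper's body (76 mm by 85 mm) begins 54 mm behind the grasp point. The pads swing forward as they close: fully open they stand 13 mm farther back than shut.
Start: joints at [1.175, 0.417, -0.01, 1.614, 0.005, 1.111, -0.053], TCP at [0.217, -0.586, 0.231] pointing down, gripper open.
Joint ranges: [-2.81, 2.81], [-0.39, 2.02], [-1.27, 1.25], [0.06, 2.57], [-1.19, 4.33], [0.19, 2], [-2.82, 2.82]. Speed limits (rad/s): [1.89, 1.89, 2.39, 2.39, 3.01, 3.01, 3.01].

## Interface

Orientations are given as a unit quaternion [w, x, y, z].
In Python, from plant import r gives the robot as it stands. Calls block until the motion is done:
- r.reach(position, orientation): joint-space move of the TCP to a pose.
- r.move_linear(position, orientation=None, speed=0.15): straight line of the TCP; orientation=None keeps the orientation; speed is the mean speed in m/s.
- r.movej(angles): joint-space move.
- r.grip(opening): opening from 0.0 (shut) to 1.0 (fully open); the grip force is fixed at half the most; returns when the fingers have stopped.
- r.hold(seconds).
- r.inverse_kinematics(position, orientation): joint angles nearest the present ones, or None.
- r.observe(): the state.
- r.get_image(name): name is "scene" or "side" or "wrist"; returns a dict with "frame" (384x512x3 uint8, red, green, blue), "depth" (384x512 float32, m along the optical axis (not along the pixel's ray), 0 where there is no reading), "fx", "fy", "cx", "cy" (pixels), "k1" (the pictures are not rectified: a ray, as slopes to the right and down, at radius r is drawn at 1 + k1 r^2 times it, then the intrinsics apply), "R" (3x3) and "t" (3): a world point X has camera coordinates R X + t; the wrist camera has in their place "mount" (4x4, takes a point from camera to tool coordinates, whose origin is the TCP and whose axes are the tool frame's). Camera axes: x right, y down, z forward; pixel columns grow to the right and rows downward; lengths in m; the calibration is good to about 2 mm. A picture is of the moment at which its call begins: read the wrist's pose just before it.
A pose or a line that the arm cannot do raises r.IKError and nothing moves.
- r.close_job(): hands the job in, once; it reports no verdict.
The state is a dict: "time": time; "joints": joint angles; "qd": joint speeds; "tau": joint torques, N m; "ee_pos": TCP position; "orientation": TCP orientation; "ft_force": force on the tool from outside, world axes, zero at the start; "moment": the same for the moment, N m; "finger_gap": opening from 0.0 (shut) to 1.0 (fully open).
Only numpy, scipy, OpenCV 4.12 (cv2) and the standard library are available. Lean on these libraries where they do the work, as an engineer would, in place of code of your own. Each camera call takes 0.05 s, during which the arm holds its last target.

## Working session

There is one attempt and no reset: what is moved stays moved. The work goes in short steps, each a Python script; the robot and the scene stay as the last script left them, time stands still between calls to the robot, and variables do not carry over. Pictures are saved under pics/ and viewed, and the job is handed in when it is done.

```bash
ls; mkdir -p pics; cat > h.py <<'E'
import numpy as np, cv2, pickle
from plant import r
from scipy.spatial.transform import Rotation as Ro
def snap(name,fn):
    o=r.observe(); im=r.get_image(name)
    im=dict(im); im['ee']=np.array(o['ee_pos']); im['q']=np.array(o['orientation'])
    pickle.dump(im,open('pics/%s.pkl'%fn,'wb'))
    cv2.imwrite('pics/%s.png'%fn,np.asarray(im['frame'])[:,:,::-1]); return im
def load(fn): return pickle.load(open('pics/%s.pkl'%fn,'rb'))
def crop(fn,out,x0,y0,w,h,s):
    f=load(fn)['frame'][y0:y0+h,x0:x0+w,::-1]
    cv2.imwrite('pics/%s.png'%out,cv2.resize(np.ascontiguousarray(f),None,fx=s,fy=s,interpolation=cv2.INTER_CUBIC))
def pose(im):
    "camera->world R,t"
    if 'R' in im and im['R'] is not None:
        R=np.array(im['R']);return R.T,-R.T@np.array(im['t'])
    q=im['q'];Rt=Ro.from_quat([q[1],q[2],q[3],q[0]]).as_matrix();M=np.array(im['mount'])
    return Rt@M[:3,:3],Rt@M[:3,3]+im['ee']
def ray(im,u,v):
    K=np.array([[im['fx'],0,im['cx']],[0,im['fy'],im['cy']],[0,0,1.]])
    x,y=cv2.undistortPoints(np.array([[[u,v]]],float),K,np.array([im['k1'],0,0,0.]))[0,0]
    return np.array([x,y,1.])
def px(im,u,v,d=None):
    "world point from depth"
    if d is None:
        p=im['depth'][int(v)-1:int(v)+2,int(u)-1:int(u)+2]; d=np.median(p[p>0])
    R,t=pose(im); return R@(ray(im,u,v)*d)+t
def pz(im,u,v,z):
    R,t=pose(im); k=R@ray(im,u,v); return t+k*(z-t[2])/k[2]
def proj(im,X):
    R,t=pose(im); c=R.T@(np.array(X)-t); x,y=c[:2]/c[2]; s=1+im['k1']*(x*x+y*y)
    return np.array([im['fx']*x*s+im['cx'],im['fy']*y*s+im['cy']])
E
python3 - <<'E'
from h import *
for n in ['scene','side','wrist']:
    im=snap(n,n+'0'); print(n,im['fx'],im['k1'],pose(im)[1])
print(r.observe())
print(pose(load('wrist0')))
E
```

```text
pics
scene 408.604510075115 -0.08016048072523868 [ 1.2725619  -0.4245999   0.86516604]
side 406.96837766196785 -0.056295023678339016 [-0.19776127  0.77980402  0.711491  ]
wrist 301.544981706358 -0.04657030892513062 [ 0.29499293 -0.55656173  0.3720738 ]
{'time': 0.15, 'joints': array([ 1.17554113,  0.41784488, -0.01031127,  1.61402005,  0.00468453,
        1.11071257, -0.05296439]), 'qd': array([ 0.00068176, -0.00122331,  0.00171746, -0.00083785, -0.00030595,
       -0.00197334,  0.00027905]), 'tau': array([ 1.69351399e-03, -8.64749122e+01,  6.79161809e-01, -4.35064352e+01,
        1.90947769e-02,  5.70268719e-03,  6.16533998e-05]), 'ee_pos': array([ 0.21642441, -0.58604888,  0.2308056 ]), 'orientation': array([ 0.12435421, -0.12451674,  0.69640147, -0.69574177]), 'ft_force': array([-0.35206076, -0.43709601,  0.68631035]), 'moment': array([-0.04145314,  0.05327614, -0.03751707]), 'finger_gap': 1.0014265057041685}
(array([[ 0.34706965, -0.88674555, -0.30532768],
       [-0.93783801, -0.32871307, -0.11138938],
       [-0.00159116,  0.32500777, -0.94571001]]), array([ 0.29499293, -0.55656173,  0.3720738 ]))
```

View pics.

View pics/scene0.png

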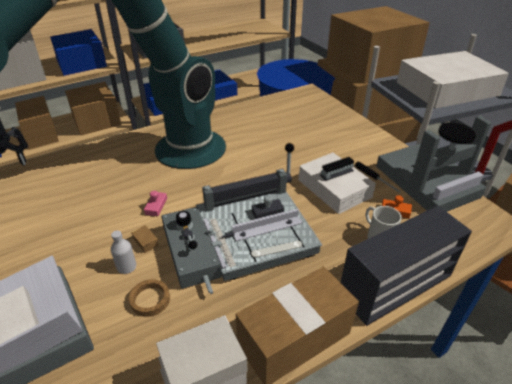

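View pics/side0.png

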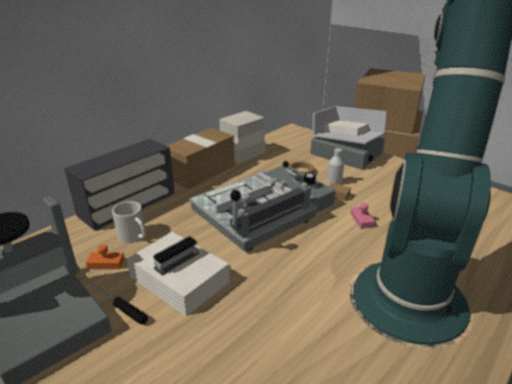

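View pics/wrist0.png

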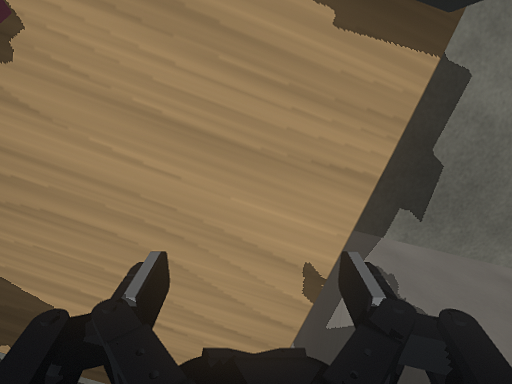

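```bash
python3 - <<'E'
from h import *
crop('scene0','s0a',155,160,170,130,4.7)
crop('scene0','s0b',280,130,140,110,5.5)
crop('side0','d0a',120,150,220,160,3.6)
E
```

```text
(no output)
```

View pics/s0a.png

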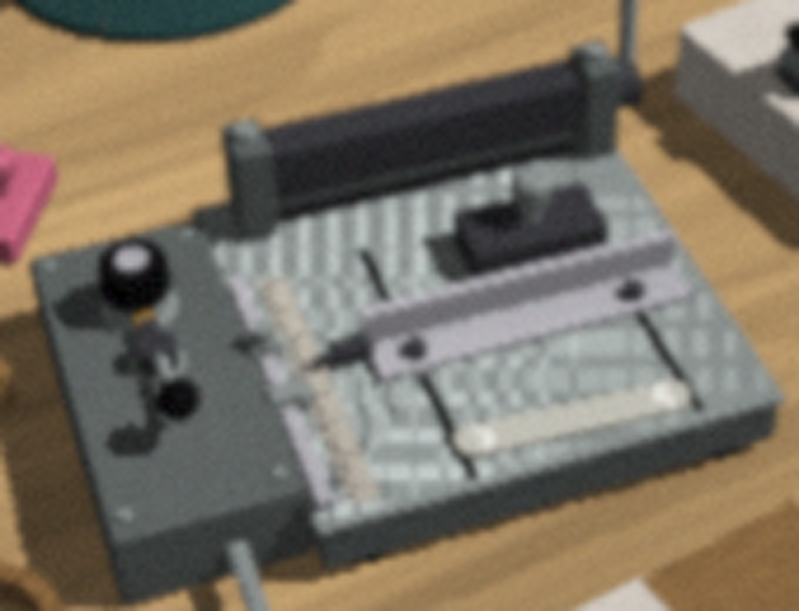

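View pics/s0b.png

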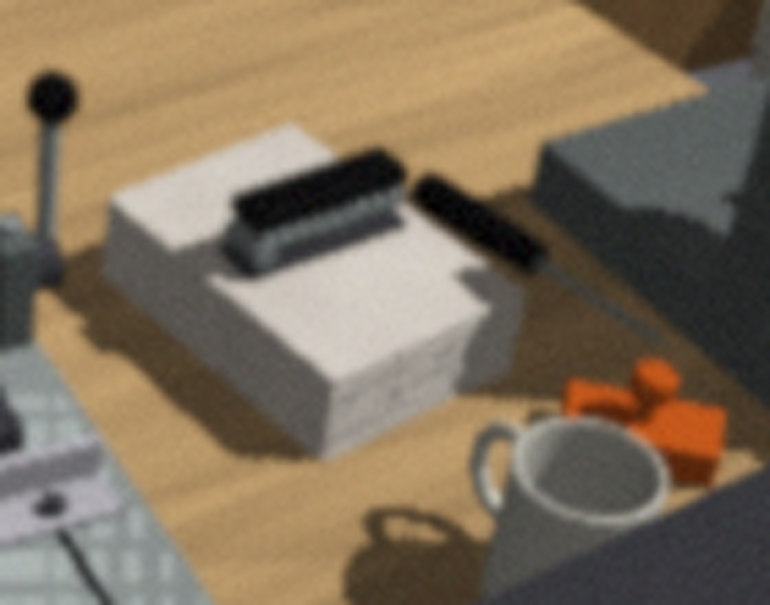

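View pics/d0a.png

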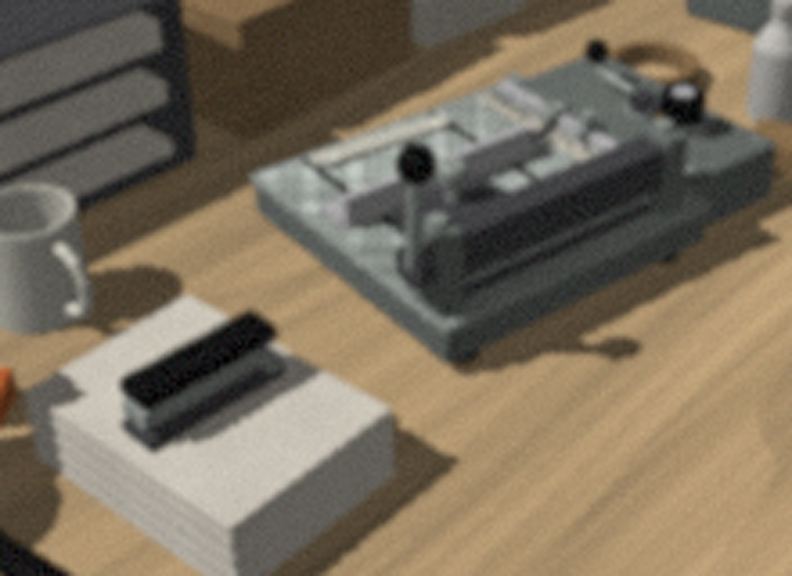

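```bash
cat >> h.py <<'E'
def fitpose(im,pts,offs=(155,160),s=4.7):
    "pts: list of (cx,cy, mx,my,mz mm)-> x,y,yaw"
    from scipy.optimize import least_squares
    W=np.array([pz(im,offs[0]+p[0]/s,offs[1]+p[1]/s,p[4]/1000)[:2] for p in pts]);M=np.array([p[2:4] for p in pts])/1000
    f=lambda a:((M@np.array([[np.cos(a[2]),np.sin(a[2])],[-np.sin(a[2]),np.cos(a[2])]])+a[:2])-W)
    best=min((least_squares(lambda a:f(a).ravel(),[.55,0,y]) for y in (-2,0,2)),key=lambda z:z.cost)
    return best.x,f(best.x)*1000
E
python3 - <<'E'
from h import *
im=load('scene0')
x,e=fitpose(im,[(118,541,120,-260,62),(35,262,-120,-260,62),(779,402,140,130,50),(308,488,120,-150,62)])
print(x,e)
c,s=np.cos(x[2]),np.sin(x[2]);
def m2w(p): return np.array([x[0]+(c*p[0]-s*p[1])/1e3,x[1]+(s*p[0]+c*p[1])/1e3,p[2]/1e3])
for n,p in dict(knob=(-50,-205,102),ball=(65,-205,98),pullball=(-129,147,193),ptr=(30,-115,59.5)).items():
    w=m2w(p);q=proj(im,w);print(n,w,q,(q-[155,160])*4.7)
# stack, weight by depth
u=lambda a,b:(280+a/5.5,130+b/5.5)
for n,a,b in [('A',110,200),('B',292,125),('C',490,312),('D',332,382)]:
    print(n,pz(im,*u(a,b),.06))
for a,b in [(245,215),(390,165)]: print('stap',pz(im,*u(a,b),.105))
u=lambda a,b:(155+a/4.7,160+b/4.7)
print('wknob',pz(im,*u(540,200),.104), px(im,*u(540,205)))
for a,b in[(458,225),(478,245),(603,220),(585,190)]: print('w',pz(im,*u(a,b),.075))
E
```

```text
[ 5.37676168e-01  3.65086147e-04 -1.63595450e-01] [[ 1.2953267  -4.32679258]
 [-5.45759318 -0.82485295]
 [ 1.34490895  4.86658027]
 [ 2.81735754  0.28506526]]
knob [ 0.45495609 -0.19375444  0.102     ] [183.6657489  215.56594811] [134.72901985 261.15995611]
ball [ 0.56842062 -0.21248411  0.098     ] [193.55932731 245.40936373] [181.22883835 401.42400952]
pullball [0.43433997 0.16641216 0.193     ] [290.986338   148.39489066] [639.13578861 -54.54401389]
ptr [ 0.54854594 -0.11798544  0.0595    ] [224.15976319 237.95206427] [325.05088698 366.37470206]
A [0.37496287 0.2497361  0.06      ]
B [0.36448308 0.39787183 0.06      ]
C [0.5741767  0.37935808 0.06      ]
D [0.57794134 0.26034891 0.06      ]
stap [0.47537994 0.27131389 0.105     ]
stap [0.47744517 0.37673351 0.105     ]
wknob [0.52718174 0.03949406 0.104     ] [0.52152585 0.04310845 0.09414214]
w [0.49396356 0.00096165 0.075     ]
w [0.51605548 0.00266318 0.075     ]
w [0.53435545 0.08143133 0.075     ]
w [0.50456894 0.08685726 0.075     ]
```

```bash
cat >> h.py <<'E'
def down(psi):
    z=np.array([np.cos(psi),np.sin(psi),0]);y=np.array([0,0,-1.]);x=np.cross(y,z)
    q=Ro.from_matrix(np.stack([x,y,z],1)).as_quat();return [q[3],q[0],q[1],q[2]]
E
python3 - <<'E'
from h import *
im=load('wrist0');print(np.round(im['mount'],3));q=im['q']
print(np.round(Ro.from_quat([q[1],q[2],q[3],q[0]]).as_matrix(),3))
x=-0.1636
for psi in (x+np.pi/2,x-np.pi/2,x,x+np.pi):
    for p in ([.53,.04,.12],[.45,.0,.33],[.455,-.194,.08],[.57,-.21,.08],[.53,.32,.1]):
        j=r.inverse_kinematics(p,down(psi));print(round(psi,2),p,None if j is None else np.round(j,2))
E
```

```text
[[-0.001  0.946  0.325 -0.084]
 [ 0.    -0.325  0.946 -0.141]
 [ 1.     0.001 -0.    -0.001]
 [ 0.     0.     0.     1.   ]]
[[-0.938 -0.     0.346]
 [-0.346  0.001 -0.938]
 [ 0.    -1.    -0.001]]
1.41 [0.53, 0.04, 0.12] [ 0.5   0.51 -0.79  1.92  0.46  0.9   0.88]
1.41 [0.45, 0.0, 0.33] [ 0.77  0.05 -0.85  1.87  0.04  1.24  1.31]
1.41 [0.455, -0.194, 0.08] [ 0.84  0.47 -0.6   2.04  0.38  0.75  1.41]
1.41 [0.57, -0.21, 0.08] [ 0.74  0.64 -0.59  1.76  0.45  0.88  1.36]
1.41 [0.53, 0.32, 0.1] [ 0.09  0.79 -0.99  1.71  0.74  1.07  0.26]
-1.73 [0.53, 0.04, 0.12] [ 0.28  0.44 -0.5   1.93  0.28  0.84 -2.11]
-1.73 [0.45, 0.0, 0.33] [ 0.53  0.03 -0.61  1.88  0.02  1.24 -1.82]
-1.73 [0.455, -0.194, 0.08] [ 0.48  0.41 -0.16  2.05  0.1   0.69 -1.48]
-1.73 [0.57, -0.21, 0.08] [ 0.4   0.57 -0.13  1.77  0.1   0.81 -1.51]
-1.73 [0.53, 0.32, 0.1] [-0.03  0.69 -0.79  1.71  0.57  0.98 -2.77]
-0.16 [0.53, 0.04, 0.12] [ 0.38  0.47 -0.64  1.93  0.36  0.86 -0.61]
-0.16 [0.45, 0.0, 0.33] [ 0.63  0.04 -0.7   1.87  0.02  1.24 -0.25]
-0.16 [0.455, -0.194, 0.08] [ 0.71  0.44 -0.44  2.04  0.28  0.72 -0.07]
-0.16 [0.57, -0.21, 0.08] [ 0.62  0.6  -0.42  1.76  0.32  0.85 -0.11]
-0.16 [0.53, 0.32, 0.1] [ 0.08  0.78 -0.98  1.71  0.73  1.06 -1.31]
2.98 [0.53, 0.04, 0.12] [ 0.69  0.65 -1.08  1.92  0.69  1.    2.27]
2.98 [0.45, 0.0, 0.33] None
2.98 [0.455, -0.194, 0.08] [-0.49  0.69  1.08  2.08 -0.81  0.88 -2.24]
2.98 [0.57, -0.21, 0.08] [-0.42  0.88  1.08  1.8  -0.89  1.05 -2.3 ]
2.98 [0.53, 0.32, 0.1] [ 0.14  0.84 -1.09  1.71  0.83  1.12  1.77]
```

```bash
python3 - <<'E'
from h import *
r.reach([.58,-.03,.36],down(-1.734)); snap('wrist','w1'); print(r.observe()['time'],r.observe()['ee_pos'])
E
```

```text
2.6083 [ 0.57998653 -0.03083272  0.35981894]
```

View pics/w1.png

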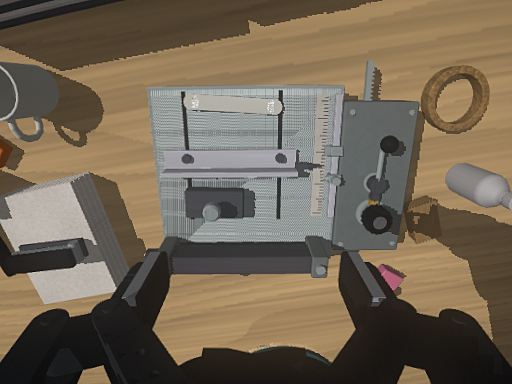

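```bash
python3 - <<'E'
from h import *
crop('w1','w1a',140,75,290,210,2.75)
crop('w1','w1b',280,130,80,70,9)
crop('w1','w1c',0,160,160,160,4)
E
```

```text
(no output)
```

View pics/w1a.png

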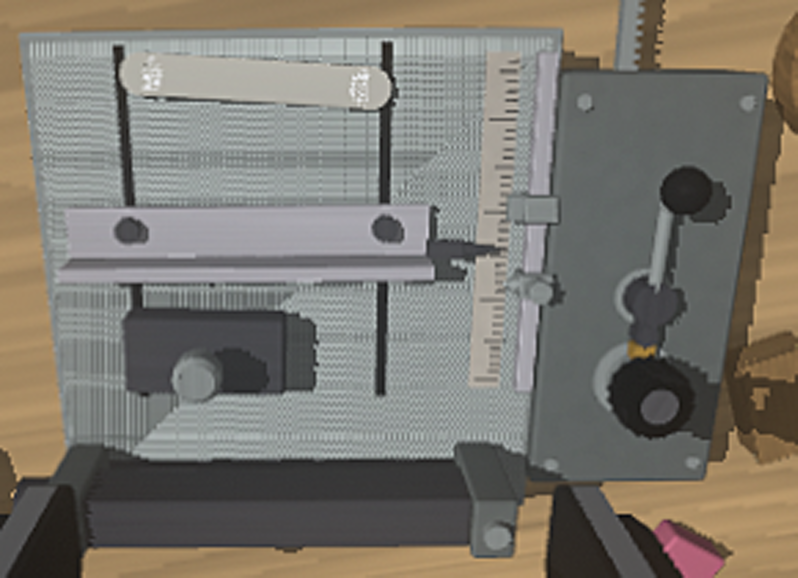

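View pics/w1b.png

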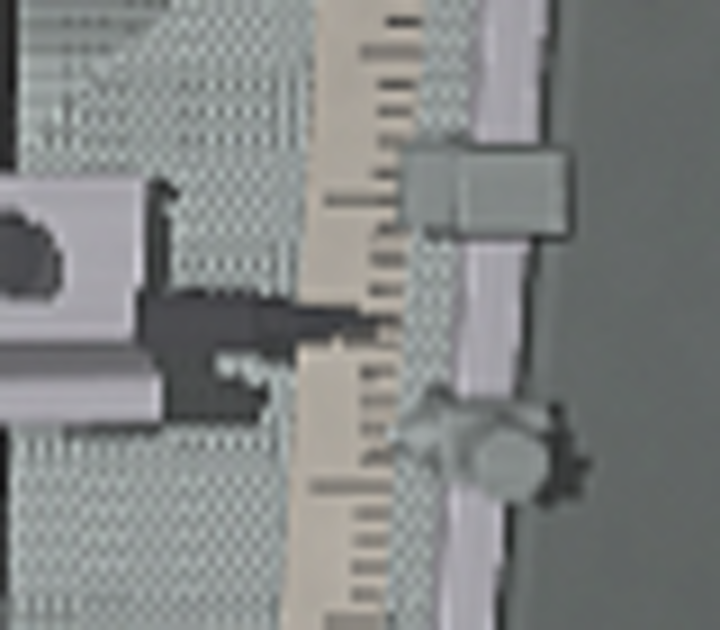

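View pics/w1c.png

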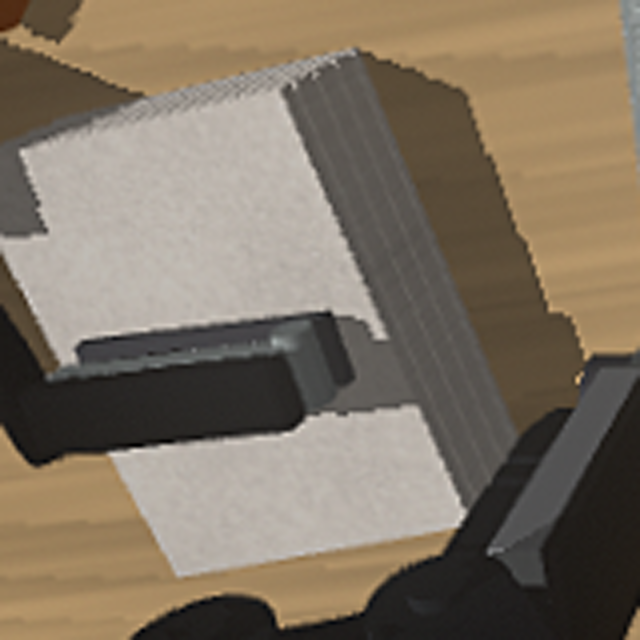

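```bash
python3 - <<'E'
from h import *
im=load('w1')
P=[(766,75,120,-260,62),(562,70,120,-150,62),(704,480,-120,-260,62),(527,479,-120,-150,62),(21,34,140,130,50),(562,28,140,-150,50),(660,408,-50,-205,102),(687,191,65,-205,98)]
x,e=fitpose(im,P,(140,75),2.75);print(x);print(np.round(e,1))
c,s=np.cos(x[2]),np.sin(x[2])
def w2m(w): d=(w[:2]-x[:2])*1e3; return np.array([c*d[0]+s*d[1],-s*d[0]+c*d[1]])
b=lambda a,bb:(280+a/9,130+bb/9)
print('ptr',w2m(pz(im,*b(385,322),.0595)),'clip',w2m(pz(im,*b(397,430),.0595)))
a=lambda p,q:(140+p/2.75,75+q/2.75)
w=pz(im,*a(195,377),.109);print('wknob',w,w2m(w))
for p in[(125,312),(284,312),(126,390),(280,390)]:
    w=pz(im,*a(*p),.075);print('wcorner',w,w2m(w))
k=lambda p,q:(p/4,160+q/4)
for n,p in dict(br=(285,90),bl=(20,150),fr=(465,524),fl=(178,577)).items(): print(n,pz(im,*k(*p),.06))
for p in [(300,430),(330,315),(78,345),(350,375),(305,370)]: print('st',pz(im,*k(*p),.105),pz(im,*k(*p),.06),px(im,*k(*p)))
E
```

```text
[ 0.53231449 -0.00068507 -0.15805826]
[[ 1.4 -3.8]
 [ 0.2 -0.3]
 [-1.7 -1.1]
 [-3.5  0.6]
 [ 0.9  0.7]
 [-0.1  1.5]
 [ 1.6  1.1]
 [ 1.3  1.2]]
ptr [  24.82288034 -125.92489573] clip [   5.97197517 -129.25169586]
wknob [0.50977079 0.04223664 0.109     ] [-29.01859911  38.83827947]
wcorner [0.5400538  0.07933461 0.075     ] [-4.95233544 80.24039319]
wcorner [ 0.52599422 -0.00582824  0.075     ] [-5.43194459 -6.07387466]
wcorner [0.49505571 0.08966567 0.075     ] [-51.01562679  83.35993306]
wcorner [0.48108905 0.00437557 0.075     ] [-51.38345303  -3.06537277]
br [0.57458084 0.25856404 0.06      ]
bl [0.56887848 0.37781872 0.06      ]
fr [0.36922751 0.2515428  0.06      ]
fl [0.36001506 0.39590226 0.06      ]
st [0.45086968 0.27243515 0.105     ] [0.42681877 0.30838795 0.06      ] [0.42654645 0.30879503 0.05949048]
st [0.49688215 0.24252218 0.105     ] [0.4780577  0.27507721 0.06      ] [0.47853581 0.27425036 0.06114292]
st [0.49979133 0.34665618 0.105     ] [0.48129733 0.39103961 0.06      ] [0.48137652 0.39084955 0.0601927 ]
st [0.47123286 0.24388979 0.105     ] [0.44949496 0.27660017 0.06      ] [0.4514342  0.27368207 0.06401446]
st [0.47596914 0.260655   0.105     ] [0.45476922 0.29526971 0.06      ] [0.46470549 0.27904602 0.08109122]
```

```bash
python3 - <<'E'
from h import *
q=down(-1.730)
r.reach([.5103,.0422,.17],q)
r.move_linear([.5103,.0422,.078],q,speed=.08)
r.grip(0.0)
o=r.observe();print(o['time'],o['finger_gap'],o['ee_pos'],o['ft_force']); snap('wrist','w2')
r.move_linear([.5103,.0422,.22],q,speed=.1)
o=r.observe();print(o['time'],o['finger_gap'],o['ee_pos'],o['ft_force'],o['moment']); snap('wrist','w3')
E
```

```text
5.375 0.2789097024115032 [0.51036579 0.04213948 0.07830591] [-2.7100111  -0.46837556  7.70124945]
6.9917 0.27469918223836 [0.51001673 0.04217021 0.21942189] [-0.07398018 -0.36677067 -6.32018021] [-0.01831729 -0.02968972 -0.02464841]
```

View pics/w3.png

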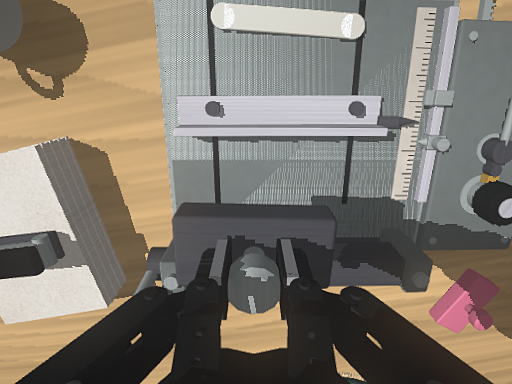

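```bash
python3 - <<'E'
from h import *
r.reach([.53,.32,.2],down(-1.55))
o=r.observe();print(o['time'],o['ee_pos'],np.round(o['joints'],2)); snap('wrist','w4');snap('side','d4')
E
```

```text
8.125 [0.53026628 0.31933134 0.1997276 ] [-0.13  0.51 -0.63  1.64  0.33  1.1  -2.4 ]
```

View pics/w4.png

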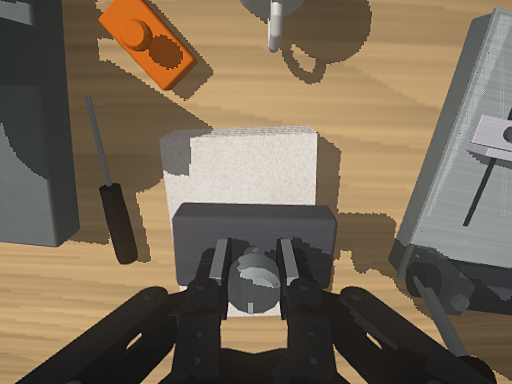

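View pics/d4.png

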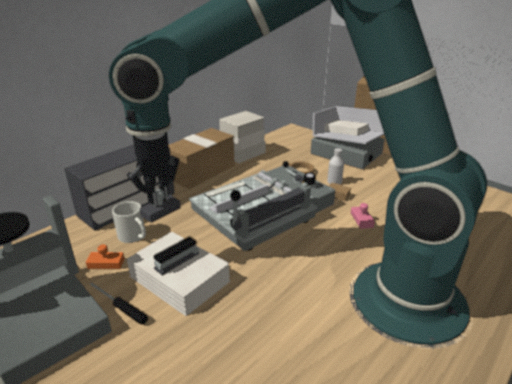

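```bash
python3 - <<'E'
from h import *
im=load('w4')
for p in [(190,137),(316,132),(316,200),(167,200),(288,306)]: print(p,pz(im,*p,.06),px(im,*p))
im=load('side0')
u=lambda a,b:(120+a/3.6,150+b/3.6)
for p in [(190,295),(392,415),(232,525),(60,405)]: print('stack',pz(im,*u(*p),.06))
for p in [(125,385),(255,312),(275,335),(145,410)]: print('stapler top',pz(im,*u(*p),.105))
E
python3 -c "
import sys;sys.path.insert(0,'.')
from h import *
crop('side0','d0b',120,220,110,95,7)"
```

```text
(190, 137) [0.57026197 0.37987368 0.06      ] [0.56931681 0.38113232 0.05392653]
(316, 132) [0.57730041 0.26302378 0.06      ] [ 5.69421673e-01  2.50444900e-01 -3.36251273e-04]
(316, 200) [0.51022416 0.25720491 0.06      ] [ 0.48758717  0.24315358 -0.00131093]
(167, 200) [0.50713113 0.40586443 0.06      ] [0.50626648 0.40654597 0.05772593]
(288, 306) [0.3804498  0.27740855 0.06      ] [0.53283521 0.30625726 0.24339541]
stack [0.57205658 0.26338627 0.06      ]
stack [0.36142488 0.25660241 0.06      ]
stack [0.36006307 0.39603016 0.06      ]
stack [0.53491291 0.40337731 0.06      ]
stapler top [0.47046759 0.38929188 0.105     ]
stapler top [0.46986017 0.28090996 0.105     ]
stapler top [0.43979797 0.28859086 0.105     ]
stapler top [0.44075052 0.39541275 0.105     ]
```

View pics/d0b.png

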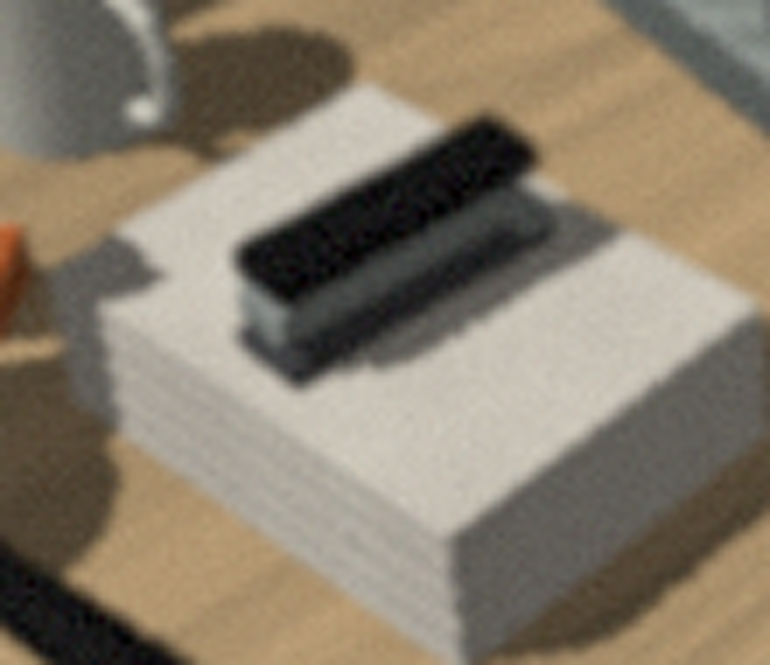

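```bash
python3 - <<'E'
from h import *
q=down(-1.55)
r.move_linear([.526,.325,.2],q); f0=r.observe()['ft_force']
r.move_linear([.526,.325,.094],q,speed=.1)
z=.094
while z>.084:
    z-=.001; r.move_linear([.526,.325,z],q,speed=.02); f=r.observe()['ft_force']
    if f[2]-f0[2]>4: break
print(z,f0,f,r.observe()['ee_pos'])
r.grip(0.6); 
o=r.observe();print(o['time'],o['ft_force'])
r.move_linear([.526,.325,.2],q,speed=.12)
snap('wrist','w5');snap('side','d5')
print(r.observe()['time'])
E
```

```text
0.088 [-0.12325873 -0.16899523 -6.02708586] [-2.12182188 -1.97681253  2.90980267] [0.52609621 0.32513062 0.08837283]
11.5667 [-0.17870563  0.65503622  0.65182656]
12.75
```

View pics/w5.png

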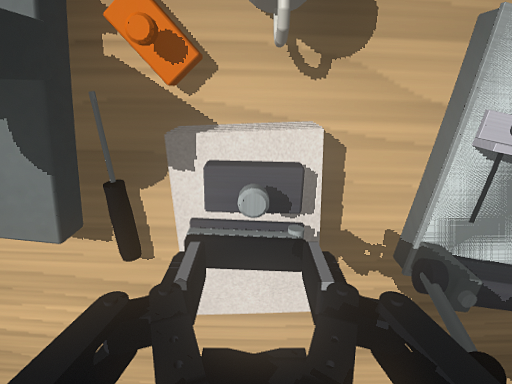

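View pics/d5.png

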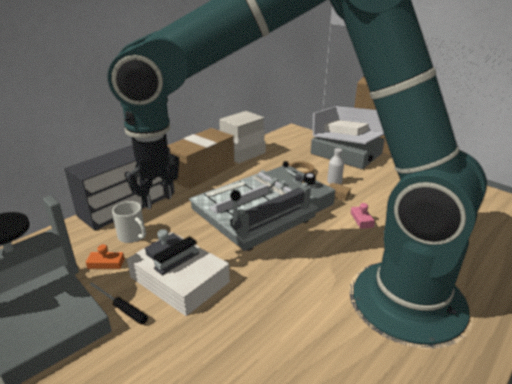

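```bash
python3 - <<'E'
from h import *
r.move_linear([.526,.325,.28],down(-1.55),speed=.2)
r.reach([.56,-.17,.25],down(1.413))
r.grip(0.36)
o=r.observe();print(o['time'],o['ee_pos'],np.round(o['joints'],2),o['finger_gap']); snap('wrist','w6')
crop('w6','w6a',0,0,512,384,1.56)
E
```

```text
16.775 [ 0.56001384 -0.16994017  0.25002805] [ 1.04  0.56 -1.11  1.67  0.53  1.25  1.23] 0.35959193585346555
```

View pics/w6a.png

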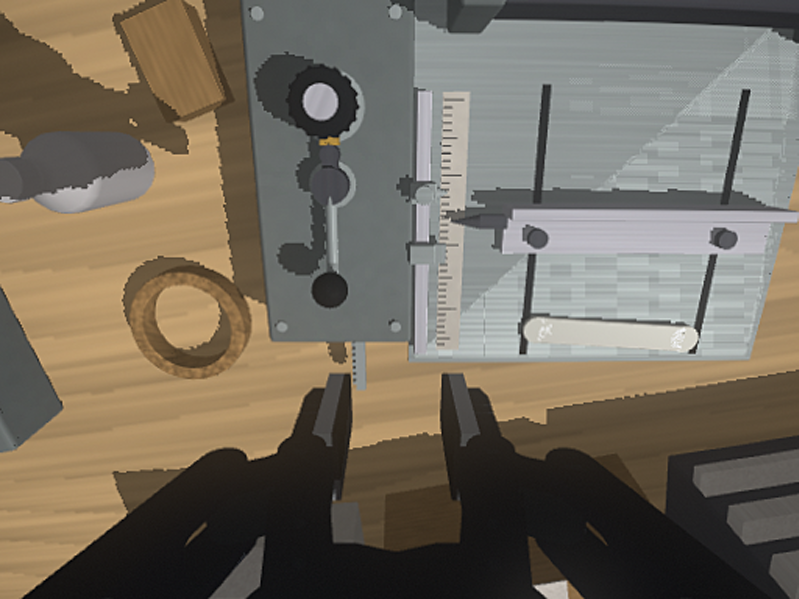

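```bash
python3 - <<'E'
from h import *
im=load('w6')
P=[(272,342,120,-260,62),(320,100,-50,-205,102),(329,290,65,-205,98),(750,359,140,130,50),(408,360,140,-150,50)]
x,e=fitpose(im,P,(0,0),1.56);print(x);print(np.round(e,1))
P+= []
for n,p in (('knob',(320,100,.102)),('ball',(329,290,.098))): print(n,pz(im,p[0]/1.56,p[1]/1.56,p[2]))
x0=[.5323,-.0007,-.158];c,s=np.cos(x0[2]),np.sin(x0[2])
for m in ((-50,-205),(65,-205),(0,-205)): print(x0[0]+(c*m[0]-s*m[1])/1e3,x0[1]+(s*m[0]+c*m[1])/1e3)
E
```

```text
[ 5.31117072e-01 -1.40643622e-04 -1.58496132e-01]
[[ 0.5 -3. ]
 [ 0.2  0.8]
 [-0.4  1.1]
 [-0.5 -1.1]
 [ 0.3  2.2]]
knob [ 0.44923478 -0.19547477  0.102     ]
ball [ 0.56334145 -0.21392929  0.098     ]
0.4506673986247383 -0.19527933701374262
0.5642349523138284 -0.21337383200740404
0.5000445958808645 -0.20314650875011717
```

```bash
cat >> h.py <<'E'
AX=np.array([.4995,-.2036]);YAW=-.159;KN=np.array([.4498,-.1954])
def lev(a,z=.078,rad=.065):
    t=YAW-a; p=AX+rad*np.array([np.cos(t),np.sin(t)]); return [p[0],p[1],z],down(YAW+np.pi/2-a)
E
python3 - <<'E'
from h import *
p,q=lev(0); r.move_linear([p[0],p[1],.2],q,speed=.2)
r.move_linear([p[0],p[1],.13],q,speed=.15)
r.move_linear(p,q,speed=.06)
o=r.observe();print(o['time'],o['ft_force'],np.round(o['joints'],2)); 
a=0;mx=0
for a in np.arange(.1,1.401,.1):
    r.move_linear(*lev(a),speed=.05); f=r.observe()['ft_force'];mx=max(mx,np.linalg.norm(f))
    if mx>30: print('stop',a,f);break
o=r.observe();print(a,mx,o['time'],o['ft_force'],np.round(o['joints'],2)); 
p,_=lev(a);r.move_linear([p[0],p[1],.16],speed=.15)
snap('wrist','w7');print(r.observe()['time'])
E
```

```text
18.9417 [0.5658758  0.40433305 0.45115326] [ 0.98  0.77 -0.94  1.76  0.73  1.    1.16]
1.4000000000000001 1.2735316470605922 22.9083 [1.00469254 0.07229378 0.29163636] [ 0.94  0.6  -0.65  1.86  0.48  0.84  0.07]
23.6583
```

View pics/w7.png

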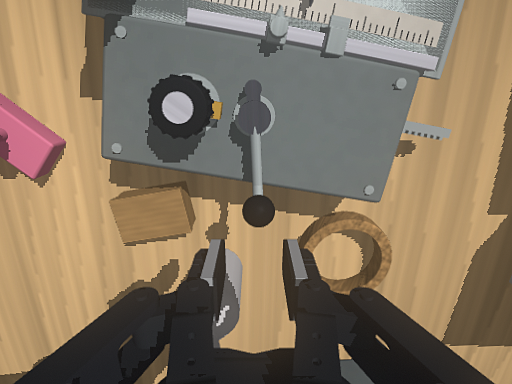

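```bash
python3 - <<'E'
from h import *
q=down(1.45)
r.reach([KN[0],KN[1],.16],q); r.grip(.64)
r.move_linear([KN[0],KN[1],.080],q,speed=.08)
f=r.observe();print(f['time'],f['ft_force'],f['moment'],np.round(f['joints'],3))
r.grip(0)
o=r.observe();print(o['time'],o['finger_gap'],o['ft_force'],o['moment'],o['ee_pos'])
j=np.array(o['joints']);j[6]-=.4;r.movej(j)
o=r.observe();print(o['time'],o['ee_pos'],o['orientation'],o['ft_force'],o['moment'],o['joints'][6])
snap('wrist','w8')
E
```

```text
26.3167 [-0.58386764  0.05442803  0.23381577] [-0.01071269 -0.01106221 -0.0088431 ] [ 1.125  0.595 -0.968  2.04   0.661  0.853  1.225]
26.6167 0.43145508069655664 [-4.9762417  -3.6972853  15.62845845] [-0.9160866   1.10645911  0.05900839] [ 0.44999482 -0.19637385  0.080812  ]
27.1 [ 0.44995493 -0.19643977  0.08096998] [-0.68284476  0.68421169 -0.18077108  0.1813814 ] [-0.82055678  0.46831704  1.82323511] [ 0.21662943  0.29290562 -0.05306595] 0.8286813353012555
```

View pics/w8.png

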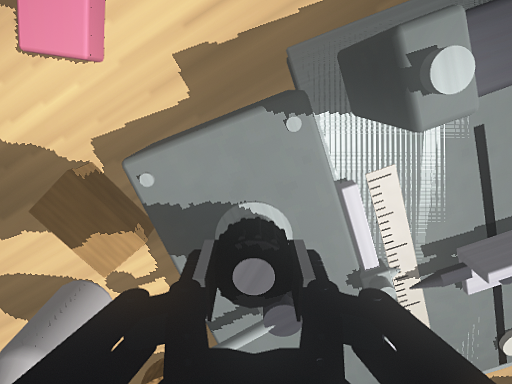

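```bash
python3 - <<'E'
from h import *
o=r.observe();j=np.array(o['joints']);j[6]-=1.8;r.movej(j)
o=r.observe();print(o['time'],o['ee_pos'],o['orientation'],o['ft_force'],o['moment'],o['joints'][6])
snap('wrist','w9')
crop('w9','w9a',0,0,512,384,1.56)
E
```

```text
28.7917 [ 0.45002013 -0.19645825  0.080974  ] [-0.28333992  0.28366843 -0.64704533  0.64852375] [-0.54869124 -0.49630357  1.56098922] [ 0.04719808  0.11287861 -0.03203795] -0.9698997459976817
```

View pics/w9a.png

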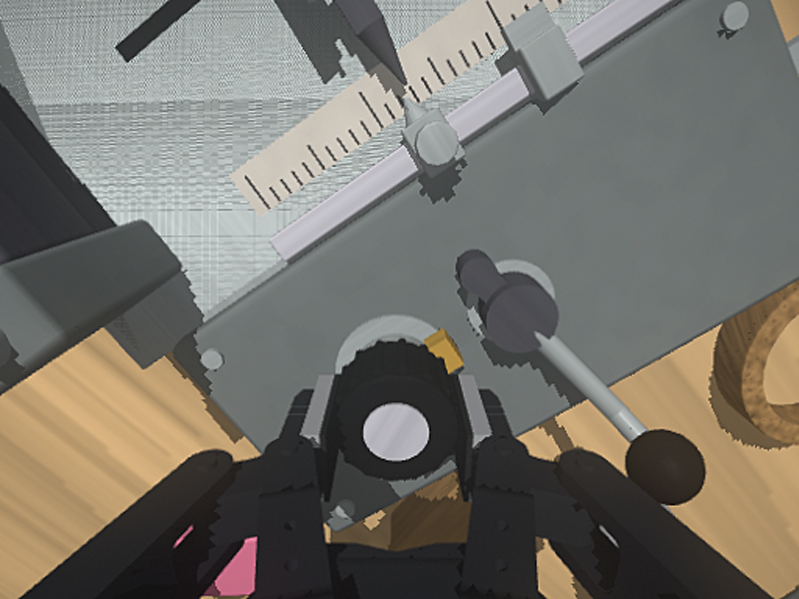

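Excellent: the pointer tip (≈405,88 enlarged) is nearly opposite the pointed clip's cone tip (≈408,97). I'll look closer.

```bash
python3 - <<'E'
from h import *
crop('w9','w9b',225,10,100,75,8)
E
```

```text
(no output)
```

View pics/w9b.png

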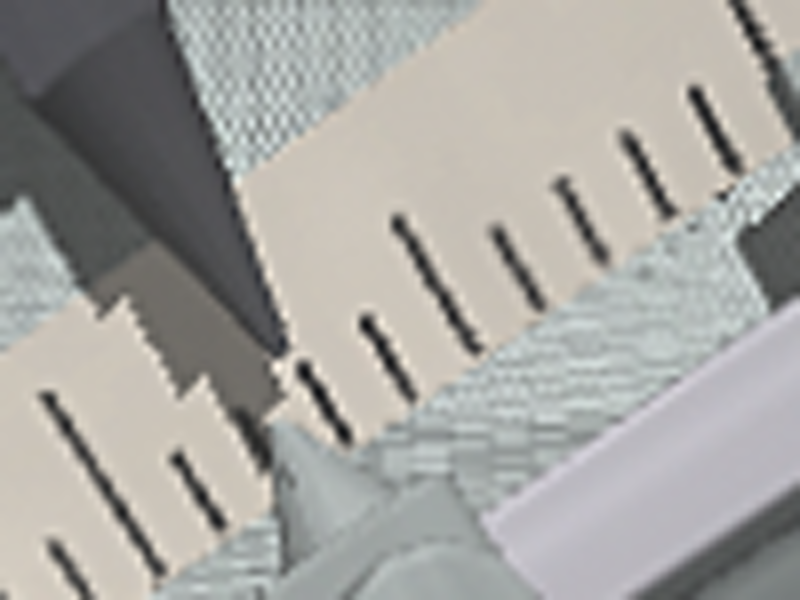

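```bash
python3 - <<'E'
from h import *
im=load('w9');b=lambda p:(225+p[0]/8,10+p[1]/8)
A=pz(im,*b((283,355)),.0595);B=pz(im,*b((272,422)),.0595)
# machine axes from ticks (z .05): tick dir and rail edge
t1=pz(im,*b((398,215)),.0505);t2=pz(im,*b((477,350)),.0505);ty=(t1-t2)[:2];print('tick yaw',np.arctan2(ty[1],ty[0])-np.pi/2)
# rail top left edge in w9a scale 1.56, z .06
a=lambda p:(p[0]/1.56,p[1]/1.56)
r1=pz(im,*a((272,243)),.06);r2=pz(im,*a((640,0)),.06);d=(r2-r1)[:2];print('rail yaw',np.arctan2(d[1],d[0]))
for y in(-.159,np.arctan2(d[1],d[0])):
    v=(A-B)[:2]*1e3;print(y,v@[np.cos(y),np.sin(y)],v@[-np.sin(y),np.cos(y)])
E
```

```text
tick yaw -0.16269487053499376
rail yaw -0.17274285935149813
-0.159 2.7142906533775895 2.887742927424418
-0.17274285935149813 2.6743497428662244 2.924771173738905
```

```bash
python3 - <<'E'
from h import *
o=r.observe();j=np.array(o['joints']);j[6]-=.3375;r.movej(j);r.hold(.2)
o=r.observe();print(o['time'],o['joints'][6],o['moment'])
snap('wrist','w10')
crop('w10','w10b',190,0,130,100,6)
E
```

```text
29.475 -1.3053114551072287 [0.08320404 0.26360564 0.03248565]
```

View pics/w10b.png

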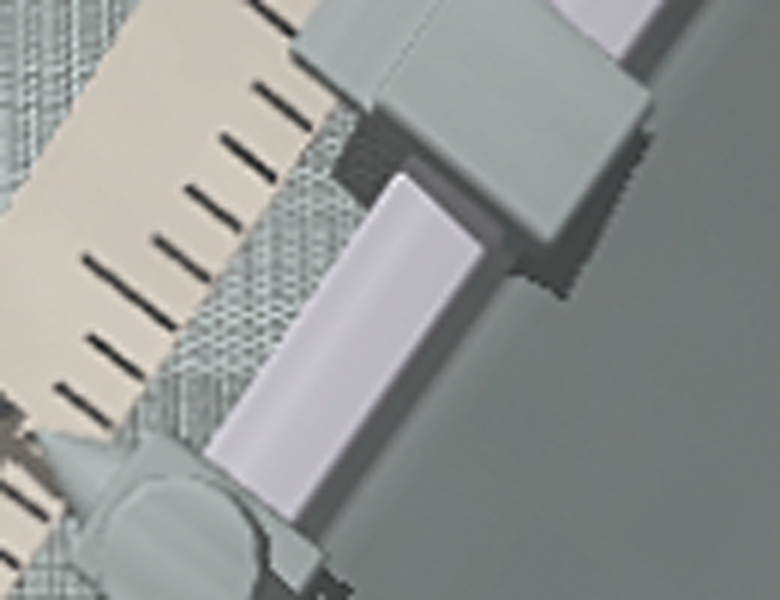

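```bash
python3 - <<'E'
from h import *
crop('w10','w10c',150,30,80,70,9)
E
```

```text
(no output)
```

View pics/w10c.png

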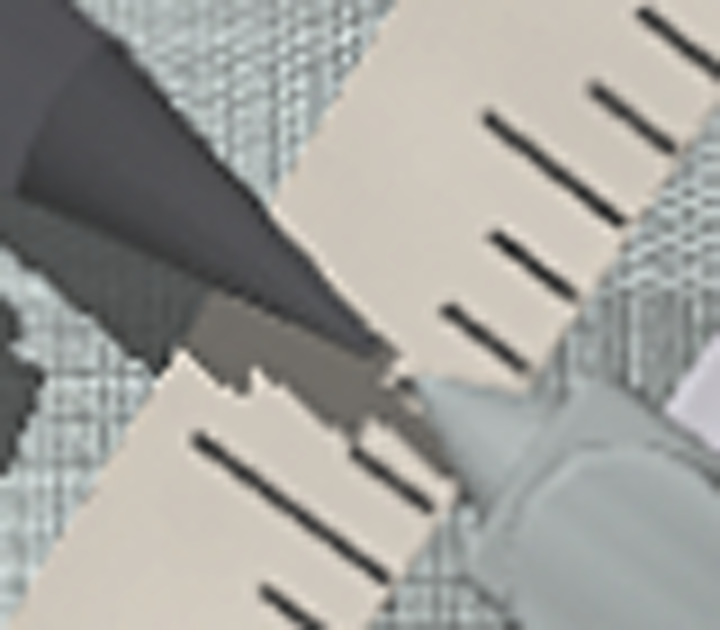

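```bash
python3 - <<'E'
from h import *
im=load('w10');b=lambda p:(150+p[0]/9,30+p[1]/9)
A=pz(im,*b((392,352)),.0595);B=pz(im,*b((416,377)),.0595)
t1=pz(im,*b((487,117)),.0505);t2=pz(im,*b((622,223)),.0505);ty=(t1-t2)[:2];print('tick yaw',np.arctan2(ty[1],ty[0])-np.pi/2)
for y in(-.159,-.165):
    v=(A-B)[:2]*1e3;print(y,v@[np.cos(y),np.sin(y)],v@[-np.sin(y),np.cos(y)])
E
```

```text
tick yaw -0.15597019864896833
-0.159 0.288613031820191 1.823794447102022
-0.165 0.27766513577507307 1.8254932867013296
```

```bash
python3 - <<'E'
from h import *
im=load('w10');b=lambda p:(150+p[0]/9,30+p[1]/9)
B=pz(im,*b((416,377)),.0595);print(B)
o=r.observe()
r.grip(.6)
r.move_linear([o['ee_pos'][0],o['ee_pos'][1],.13],speed=.15)
y=YAW
t=B[:2]-.030*np.array([-np.sin(y),np.cos(y)])
r.reach([t[0],t[1],.13],down(YAW)); r.grip(0)
r.move_linear([t[0],t[1],.1],speed=.1); r.hold(.1)
for k,dx in enumerate((0,.002)):
    if dx: r.move_linear([t[0]+dx,t[1],.1],speed=.1); r.hold(.1)
    im=snap('wrist','w11_%d'%k); p=proj(im,[*B[:2],.0595]); print(p)
    crop('w11_%d'%k,'w11c_%d'%k,int(p[0])-40,int(p[1])-30,80,60,10)
print(r.observe()['time'])
E
```

```text
[ 0.5176144  -0.12691016  0.0595    ]
[253.601145   180.12787461]
[250.70648065 180.3227698 ]
32.5417
```

View pics/w11c_0.png

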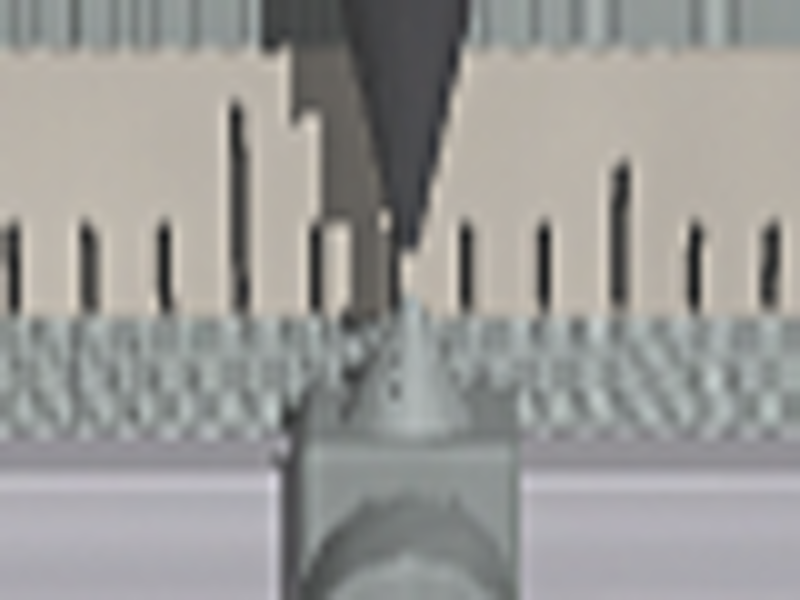

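View pics/w11c_1.png

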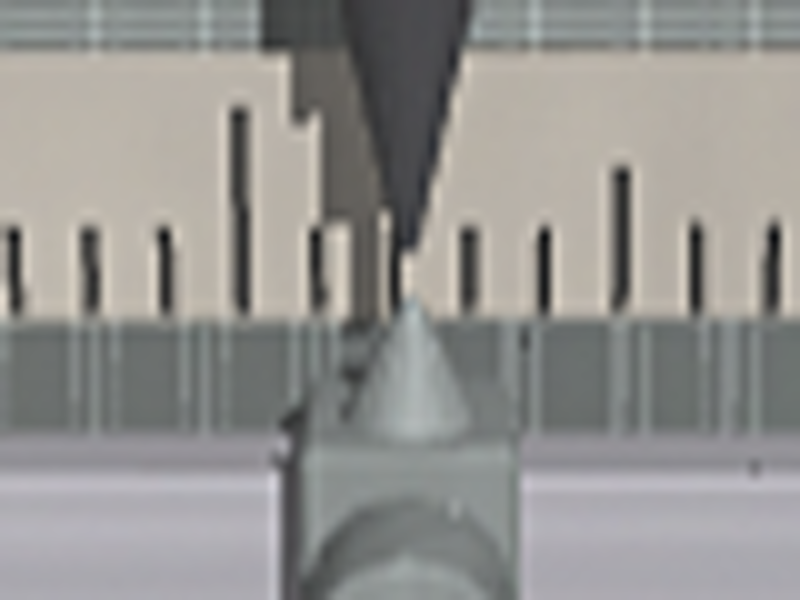

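View pics/w11_0.png

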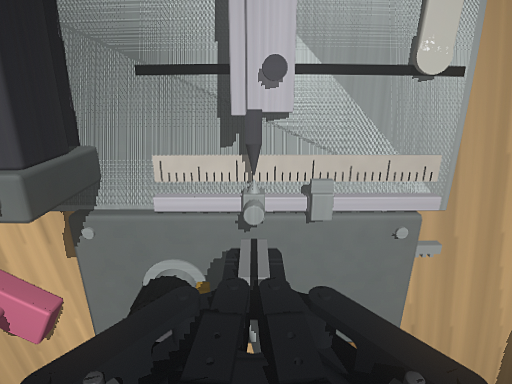

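```bash
python3 - <<'E'
from h import *
b=pz(load('w7'),258,211,.098);d=b[:2]-AX;a0=YAW-np.arctan2(d[1],d[0]);print('lever',a0,np.linalg.norm(d))
a0=min(max(a0,1.25),1.42)
o=r.observe()['ee_pos'];r.move_linear([o[0],o[1],.17],speed=.2)
p,q=lev(a0);r.reach([p[0],p[1],.17],q);r.grip(.45)
r.move_linear([p[0],p[1],.12],q,speed=.15);r.move_linear(p,q,speed=.06);r.grip(.36)
print(r.observe()['time'],r.observe()['ft_force'])
tang=np.array([np.cos(YAW+np.pi/2),np.sin(YAW+np.pi/2)])
mx=0
for a in np.arange(a0-.1,.3,-.1):
    r.move_linear(*lev(a),speed=.05); f=r.observe()['ft_force']; mx=max(mx,np.linalg.norm(f))
    if mx>30: print('stop',a,f);break
print(a,mx)
while a>-.25:
    a-=.03; r.move_linear(*lev(a),speed=.03); f=r.observe()['ft_force']; 
    t=YAW-a+np.pi/2; ft=f[:2]@[np.cos(t),np.sin(t)]
    print(round(a,3),round(ft,2),end='; ')
    if ft<-14: break
r.hold(.2);o=r.observe();print(o['time'],o['ft_force'])
snap('wrist','w12')
E
```

```text
lever 1.3587134197412016 0.06477651499011032
35.6 [ 0.1936468  -0.36287872 -0.54470613]
0.35871341974120075 1.4074780660293202
0.329 -0.78; 0.299 -1.6; 0.269 -0.52; 0.239 -1.62; 0.209 -1.5; 0.179 -1.62; 0.149 -1.33; 0.119 -0.26; 0.089 -0.81; 0.059 -1.75; 0.029 -0.97; -0.001 -1.27; -0.031 -0.8; -0.061 -4.59; -0.091 -13.15; -0.121 -22.09; 42.6333 [ -9.65423777 -20.20259098   3.39529578]
```

```bash
python3 - <<'E'
from h import *
r.move_linear(*lev(-.03),speed=.03); r.grip(.5); print(r.observe()['ft_force'])
p,q=lev(-.03);r.move_linear([p[0],p[1],.17],q,speed=.12)
snap('wrist','w13')
B=np.array([0.5176144,-0.12691016]);y=YAW
t=B-.030*np.array([-np.sin(y),np.cos(y)])
r.reach([t[0],t[1],.14],down(YAW)); r.grip(0)
r.move_linear([t[0],t[1],.1],speed=.1); r.hold(.1)
im=snap('wrist','w14'); p=proj(im,[*B,.0595])
crop('w14','w14c',int(p[0])-40,int(p[1])-30,80,60,10)
r.move_linear([t[0],t[1],.3],speed=.25)
snap('wrist','w15');snap('scene','s15');print(r.observe()['time'])
E
```

```text
[-0.51783887 -0.34282916 -0.28454546]
47.9167
```

View pics/w14c.png

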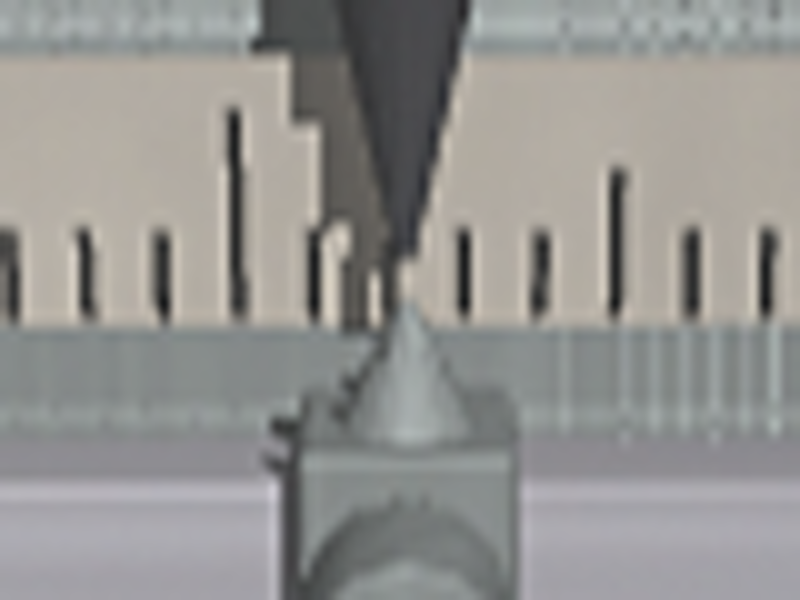

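View pics/w13.png

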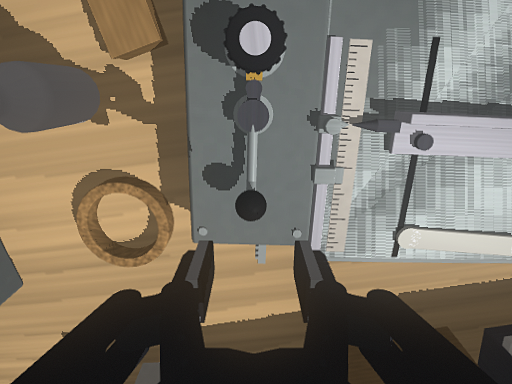

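View pics/w15.png

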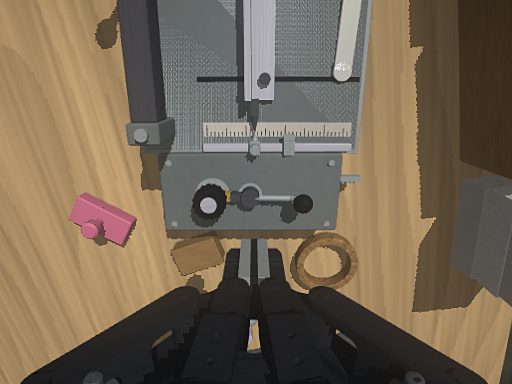

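```bash
python3 - <<'E'
from h import *
for n,u,v in (('w6',329/1.56,290/1.56),('w13',251,206),('w15',303,204)):
    b=pz(load(n),u,v,.098);d=b[:2]-AX;print(n,'lever',YAW-np.arctan2(d[1],d[0]),np.linalg.norm(d))
crop('s15','s15a',110,120,320,200,2.5)
E
```

```text
w6 lever 0.001405877724825394 0.0646716728916451
w13 lever -0.008598244993919757 0.06482969577713346
w15 lever -2.7188649499632067e-05 0.06500874332362085
```

View pics/s15a.png

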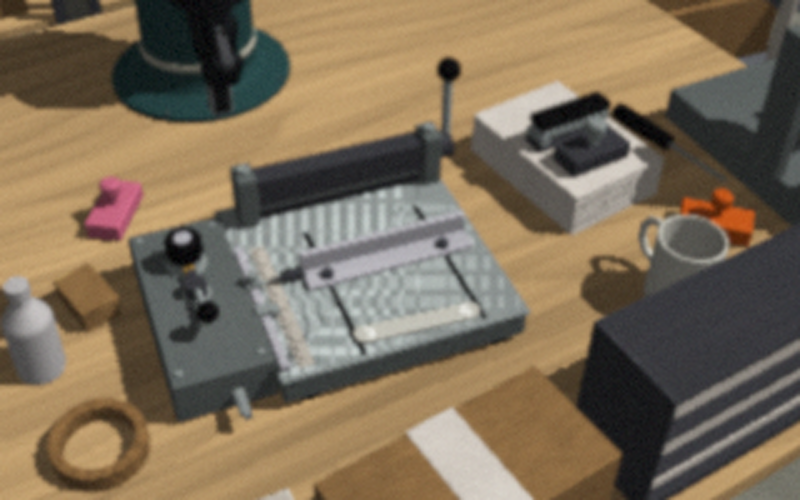

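Everything is in place: the lever is home, the weight is upright behind the stapler, and the other things look undisturbed.

```bash
python3 - <<'E'
from h import *
r.close_job()
E
```

```text
the job is handed in; nothing more can be done
```

The gauge is set on the pointed clip and locked, and I handed the job in at about 48 s of the 72 s allowed. The order was as asked:

1. **Weight:** I lifted it off the bed and set it down upright on the free part of the stack, behind the stapler. Contact force was about 9 N, and the picture afterwards shows it clear of the stapler.
2. **Clamp lever, opening:** I swung it open to about 1.36 rad.
3. **Gauge:** I turned the knob about 2.5 rad clockwise to bring the pointer to the pointed clip, without touching the gauge.
4. **Clamp lever, closing:** I pushed it home until it met its stop at about 22 N, then let go and moved clear.

**Last checks:**
- **Pointer:** after locking, the close-up shows the pointer about 0.2 mm short of the clip's point, towards the beam. That is within what I could read from the picture, so I left it. An earlier reading, with the knob still gripped, gave about 0.3 mm the other way. It was less reliable, because it showed the tips 1.8 mm apart instead of 3 mm.
- **Lever:** it measures 0.00 ± 0.01 rad, the same as at the start.
- **Other things:** the stapler, bone folder, staple box, tape, glue bottle, mug and pull lever look undisturbed in the final picture. I compared them by eye only.

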